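# Shelve the specimen jars on the two-step rack

### The arm

A 6-joint arm with a two-finger parallel gripper is mounted at the origin on a cart in front of the work surface, level with it; the furniture and walls round the work are solid. World frame = base frame: x ahead of the robot, y to its left, z up, the work surface at z = 0. Lengths are in m, angles in rad, forces in N, time in s.
With the tool pointing down it reaches from about 0.275 to 1 m from the base axis. Payload 8.4 kg.
Tool frame: the origin (TCP) lies midway between the tips of the shut fingers; the grasp point (between the pads) lies 19 mm behind it (manip.grasp_offset is the distance from the TCP to the grasp point, in m); z points along the fingers, y is the line along which they close (so a half turn about z gives the same grasp; the last joint's range is limited). The gripper opens to 85 mm and grips with 20 to 120 N. Pads are 22 mm wide; open, the fingers measure 114 mm over their backs; the gripper's body (76 mm by 85 mm) begins 54 mm behind the grasp point. The pads swing forward as they close: fully open they stand 13 mm farther back than shut.
Start: joints at [1.175, 0.353, 1.633, -0, 1.155, -0.002], TCP at [0.24, 0.577, 0.231] pointing down, gripper open.
Joint ranges: [-2.63, 2.63], [-0.92, 2.1], [0.06, 2.66], [-1.3, 4.44], [0, 2.69], [-3.02, 3.02]. Speed limits (rad/s): [2.22, 2.22, 2.79, 3.14, 3.14, 3.14].

### API

Orientations are given as [roll, pitch, yaw] about the fixed x, y, z axes, in that order (R = Rz(yaw) Ry(pitch) Rx(roll)).
In Python, from bench import manip gives the robot as it stands. The module is installed in compiled form; this text tells all that it offers. Calls block until the motion is done:
- manip.movep(position, orientation): joint-space move of the TCP to a pose.
- manip.move_l(position, frame=None, v=0.15, contact_N=None): straight line of the TCP; frame=None keeps the orientation; v is the mean speed in m/s. With contact_N (N) it stops when the force on the tool has changed by that much, and returns True; else False.
- manip.set_joints(angles): joint-space move.
- manip.open() and manip.gripper_close(): open the fingers fully, or close them until they stop; the grip force is fixed at half the most.
- manip.sleep(seconds).
- manip.solve_ik(position, orientation): joint angles nearest the present ones, or None.
- manip.sense(): the state.
- manip.read_camera(name): name is "scene" or "side" or "wrist"; returns the picture (480x640x3 uint8, red, green, blue); there is no depth.
- manip.camera_params(name): a dict with "mtx" (3x3 intrinsics, pixels), "k1" (the pictures are not rectified: a ray, as slopes to the right and down, at radius r is drawn at 1 + k1 r^2 times it, then the intrinsics apply), "world_from_camera" (4x4, takes a point from camera to world coordinates). Camera axes: x right, y up, looking along -z (the intrinsics and any distortion apply to the point x, -y, -z); pixel columns grow to the right and rows downward; lengths in m; the calibration is good to about 2 mm. A picture is of the moment at which its call begins: read the wrist's pose just before it. camera_params takes no time and is no camera call; for the wrist camera it gives the pose at the moment of the call.
A pose or a line that the arm cannot do raises manip.IKError and nothing moves.
- manip.sign_off(): hands the job in; it is judged then, once.
The state is a dict: "time": time; "q": joint angles; "joint_vel": joint speeds; "joint_torque": joint torques, N m; "tcp_pos": TCP position; "ee_rot": TCP orientation; "ft_force": force on the tool from outside, world axes, zero at the start; "ft_torque": the same for the moment, N m; "width": opening from 0.0 (shut) to 1.0 (fully open); "gripper_force": force on a finger pad.
Only numpy, scipy, OpenCV 4.12 (cv2) and the standard library are available. Lean on these libraries where they do the work, as an engineer would, in place of code of your own. Each camera call takes 0.05 s, during which the arm holds its last target. There are 200 camera calls.

### The job

Move the four specimen jars from the grey bench pad into the two-step metal rack, one jar to a free bay: the two large jars on the upper step, the two small jars on the lower step. Stand each jar upright and flat on the floor of its bay without ever tipping it over, and leave the timer on the pad and the dropper bottle and blade case already in the rack where they are.

Things in the scene. Friction and masses are not known exactly. Their poses are not given: they have to be found in the camera images.
- large_jar_a: Large specimen jar, white with an orange screw cap: upright cylinder 60 mm across (58 mm below the cap), 62 mm tall, cap from 50 mm up. Origin: centre of its underside, z up the jar. Loose, under 0.12 kg, on the grey pad. It is one of two alike.
- large_jar_b: Large specimen jar, white with an orange screw cap: upright cylinder 60 mm across (58 mm below the cap), 62 mm tall, cap from 50 mm up. Origin: centre of its underside, z up the jar. Loose, under 0.12 kg, on the grey pad. It is one of two alike.
- small_jar_a: Small specimen jar, white with a white cap: upright cylinder 48 mm across (50 mm at the cap, from 45 mm up), 55 mm tall. Origin: centre of its underside, z up the jar. Loose, under 0.1 kg, on the grey pad. It is one of two alike.
- small_jar_b: Small specimen jar, white with a white cap: upright cylinder 48 mm across (50 mm at the cap, from 45 mm up), 55 mm tall. Origin: centre of its underside, z up the jar. Loose, under 0.1 kg, on the grey pad. It is one of two alike.
- rack: Fixed metal rack, 176 (x) x 256 mm (y), left or right of the pad. Origin: centre of footprint, desk height; +x from lower to upper step, away from the robot within 0.1 rad. Bay centres y -84, 0, +84 mm: lower step x -43, floor 5 mm high; upper step x +43, floor 20 mm high. Bays 80 mm square, ribs 4 mm thick, 6 mm above the floor of their step. Flat black liner discs lie in empty bays, no obstacle.
- dropper_bottle: Brown dropper bottle, 33 mm across, 102 mm tall, standing in one bay of the upper step (which one varies), within about 8 mm of the bay's middle. Origin: centre of its underside. Loose; stays where it is.
- blade_case: Small blue box, 26 x 38 mm, 24 mm tall, standing in one bay of the lower step (which one varies), within about 8 mm of the bay's middle. Origin: centre of its underside. Loose; stays where it is.
- timer: White square lab timer with round buttons, 60 x 64 mm, 18 mm tall, lying among the jars on the pad. Origin: centre of its underside. Loose; stays where it is.
- pad: Fixed grey bench pad, 240 (x) x 250 mm (y), 2 mm thick, left or right of the rack; origin at the centre of its underside. The four jars and the timer stand on it, near its corners and middle in any arrangement, centres at least 80 mm apart.
Not all that is in view belongs to the job. Of the things that look like the timer, the larger one is meant.

How it is judged:
By the outcome, as a careful person would: the job done as asked, in the order asked, and still so for the second after the job is handed in, with the robot touching nothing.
It also fails if it takes over 109 s, if anything falls off the work surface, if the arm or the gripper's body presses on something with over 40 N, if the wrist force passes 120 N, or if a joint passes its speed limit or range.

## Working session

There is one attempt and no reset: what is moved stays moved. The work goes in short steps, each a Python script; the robot and the scene stay as the last script left them, time stands still between calls to the robot, and variables do not carry over. Pictures are saved under pics/ and viewed, at most 14 in all, crops included, and the job is handed in when it is done.

```bash
mkdir -p pics; python3 - <<'E'
from bench import manip
import cv2
for n in("scene","side","wrist"):
    cv2.imwrite(f"pics/{n}0.png",manip.read_camera(n)[:,:,::-1]); p=manip.camera_params(n)
    print(n,p["mtx"].round(1).tolist(),p["k1"],p["world_from_camera"].round(3).tolist())
print(manip.sense(),manip.grasp_offset)
E
```

```text
scene [[581.3, 0.0, 306.1], [0.0, 581.3, 233.8], [0.0, 0.0, 1.0]] -0.116298964370858 [[0.677, 0.55, -0.489, -0.142], [-0.736, 0.512, -0.443, -0.902], [0.007, 0.66, 0.751, 1.049], [0.0, 0.0, 0.0, 1.0]]
side [[508.9, 0.0, 326.9], [0.0, 508.9, 241.0], [0.0, 0.0, 1.0]] -0.034399354684262605 [[-0.992, -0.096, 0.087, 0.603], [0.129, -0.73, 0.672, 0.543], [-0.0, 0.677, 0.736, 0.991], [0.0, 0.0, 0.0, 1.0]]
wrist [[393.4, 0.0, 318.3], [0.0, 393.4, 239.1], [0.0, 0.0, 1.0]] -0.08587283485197682 [[0.384, -0.885, -0.264, 0.172], [0.923, 0.367, 0.111, 0.604], [-0.002, -0.286, 0.958, 0.373], [0.0, 0.0, 0.0, 1.0]]
{'time': 0.15, 'q': array([ 1.17457348e+00,  3.53517947e-01,  1.63398536e+00, -1.41249412e-05,
        1.15521875e+00, -2.40480198e-03]), 'joint_vel': array([ 0.00132874, -0.00279943, -0.0021191 ,  0.00107126, -0.00123544,
       -0.00206164]), 'joint_torque': array([-1.16660226e-05, -6.05635428e+01, -3.42337024e+01,  2.02676574e-05,
        6.13814802e-03, -8.23225093e-06]), 'tcp_pos': array([0.23968113, 0.57679809, 0.23070667]), 'ee_rot': array([-3.14046323e+00,  1.02002089e-05,  2.74778032e+00]), 'ft_force': array([0.32795814, 0.20081975, 0.56623629]), 'ft_torque': array([-0.02875165, -0.00245689,  0.02674914]), 'gripper_force': 0.0, 'width': 1.0016327401735223} 0.0187
```

View pics/scene0.png

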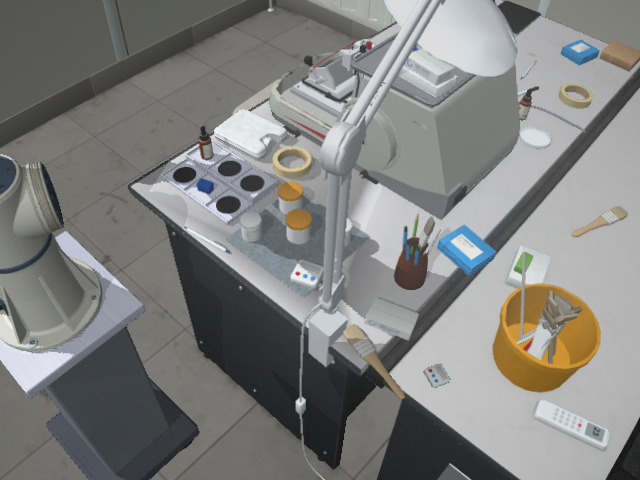

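View pics/side0.png

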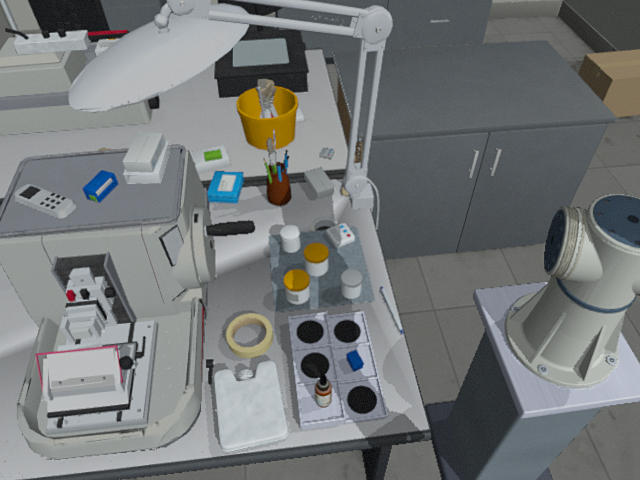

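The side view shows the large jars (orange caps) at (316,253) and (297,281), and the small jars at (290,232) and (351,277). The timer is at (343,233). The rack has free upper bays at (310,331) and (314,365) and free lower bays at (347,331) and (362,400). The dropper is at (323,390) and the blade case at (354,360).

Possible confusions:
- **Orange:** tape rolls (248,334) and the orange bucket (267,118) are not jars.
- **Timer:** the small look-alike is at (327,153).
- **White:** the white parts on the microscope and the tray are not jars.

I'll check the choice in one close crop.

```bash
cat > h.py <<'E'
import numpy as np, cv2
from bench import manip
def par(n):
    p=manip.camera_params(n); return p["mtx"],np.array([p["k1"],0,0,0.]),p["world_from_camera"]
def unproj(n,uv,z,P=None):
    K,d,T=P or par(n)
    s=cv2.undistortPoints(np.array([[uv]],float),K,d)[0,0]
    r=T[:3,:3]@[s[0],-s[1],-1]; return T[:3,3]+r*(z-T[2,3])/r[2]
def proj(n,X,P=None):
    K,d,T=P or par(n)
    c=(np.atleast_2d(X)-T[:3,3])@T[:3,:3]*[1,-1,-1]
    return cv2.projectPoints(c,np.zeros(3),np.zeros(3),K,d)[0][:,0]
E
python3 - <<'E'
from h import *
im=cv2.imread("pics/side0.png")[215:435,250:412]
cv2.imwrite("pics/side0c.png",cv2.resize(im,None,fx=2.7,fy=2.7,interpolation=cv2.INTER_CUBIC))
for n,uv,z in [("LA",(316,253),.064),("LB",(297,281),.064),("SA",(290,232),.057),("SB",(351,277),.057),("timer",(343,233),.02),
 ("u1",(310,331),.02),("u2",(314,365),.02),("l1",(347,331),.005),("l3",(362,400),.005)]: print(n,unproj("side",uv,z).round(4))
for n,uv,z in [("LA",(298,218),.064),("LB",(290,186),.064),("SB",(251,217),.057),("timer",(306,270),.02),
 ("u?",(229,168),.02),("u?",(252,183),.02),("l",(185,175),.005),("l",(229,204),.005)]: print("scene",n,unproj("scene",uv,z).round(4))
print(unproj("side",(358,190),0),unproj("scene",(325,330),.0))
E
```

```text
LA [ 0.5246 -0.267   0.064 ]
LB [ 0.578  -0.1872  0.064 ]
SA [ 0.5812 -0.352   0.057 ]
SB [ 0.4513 -0.1882  0.057 ]
timer [ 0.4423 -0.3657  0.02  ]
u1 [ 0.5608 -0.0771  0.02  ]
u2 [0.5614 0.008  0.02  ]
l1 [ 0.477  -0.0758  0.005 ]
l3 [0.4723 0.0921 0.005 ]
scene LA [ 0.5234 -0.2736  0.064 ]
scene LB [ 0.5877 -0.1867  0.064 ]
scene SB [ 0.4557 -0.1867  0.057 ]
scene timer [ 0.4495 -0.3671  0.02  ]
scene u? [0.5604 0.0096 0.02  ]
scene u? [ 0.5621 -0.0759  0.02  ]
scene l [0.4731 0.0883 0.005 ]
scene l [ 0.4803 -0.0765  0.005 ]
[ 0.36956335 -0.54978304  0.        ] [ 0.37073943 -0.49411805  0.        ]
```

View pics/side0c.png

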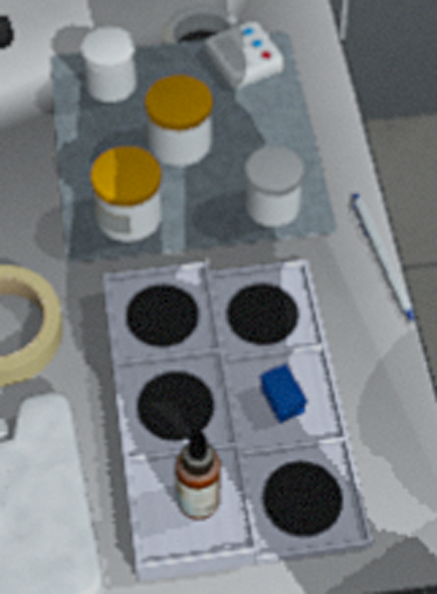

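```bash
python3 - <<'E'
from h import *
from scipy.optimize import least_squares
def tri(a,b): 
    f=lambda X: np.r_[proj("side",X)[0]-a,proj("scene",X)[0]-b]
    r=least_squares(f,[.5,-.3,.3]); return r.x.round(3),round(r.cost,1)
print("elbow",tri((375,25),(342,145)))
print("post",tri((358,190),(325,335)))
print("scope body edge on desk",unproj("scene",(443,213),0),unproj("side",(205,255),0))
print("handle at z .15",unproj("side",(254,228),.15),unproj("side",(254,228),.05))
print("case",tri((354,355),(205,182)),"dropper tip", tri((323,374),(204,128)))
for n,uv,z in [("LA",(316.3,252.8),.064),("LB",(296.9,279.8),.064),("SA",(289.6,232.4),.057),("SB",(351.1,277.2),.057)]: print(n,unproj("side",uv,z).round(4))
for p in ([.46,-.22,.36],[.45,.0,.36]):
  print([ (manip.solve_ik(p,[np.pi,0,y])) for y in (1.2,-1.9)])
E
```

```text
elbow (array([ 0.367, -0.507,  0.51 ]), np.float64(2.9))
post (array([ 0.36 , -0.513,  0.021]), np.float64(29.5))
scope body edge on desk [ 0.82666799 -0.48640033  0.        ] [ 0.80457832 -0.3532668   0.        ]
handle at z .15 [ 0.66454756 -0.28631559  0.15      ] [ 0.67182815 -0.38497614  0.05      ]
case (array([0.475, 0.003, 0.034]), np.float64(0.0)) dropper tip (array([0.551, 0.083, 0.118]), np.float64(0.1))
LA [ 0.5238 -0.2675  0.064 ]
LB [ 0.5779 -0.1908  0.064 ]
SA [ 0.5823 -0.3507  0.057 ]
SB [ 0.4512 -0.1875  0.057 ]
[array([-0.4490473 ,  0.06682808,  1.70946314,  0.        ,  1.36530143,
       -0.07825097]), None]
[array([-3.33333951e-03, -3.81686773e-02,  1.81627060e+00, -4.44089210e-16,
        1.36349073e+00,  3.67462987e-01]), array([-0.00333334, -0.03816868,  1.8162706 ,  0.        ,  1.36349073,
       -2.81572232])]
```

```bash
python3 - <<'E'
from h import *
from scipy.optimize import least_squares
def tri(a,b): 
    f=lambda X: np.r_[proj("side",X)[0]-a,proj("scene",X)[0]-b]
    r=least_squares(f,[.7,-.3,.6]); return r.x.round(3),round(r.cost,1)
print("head",tri((185,5),(432,2)), tri((75,100),(515,60)))
for i,(p,y) in enumerate([([.47,.0,.33],1.57),([.47,-.22,.33],1.2)]):
    manip.movep(p,[np.pi,0,y]); manip.sleep(.3)
    P=par("wrist"); im=manip.read_camera("wrist")[:,:,::-1]
    cv2.imwrite(f"pics/w{i}.png",im); np.savez(f"w{i}.npz",K=P[0],d=P[1],T=P[2])
print(manip.sense()["time"])
E
```

```text
head (array([ 0.728, -0.422,  0.589]), np.float64(142.8)) (array([ 1.017, -0.491,  0.375]), np.float64(75.1))
3.9833
```

View pics/w0.png

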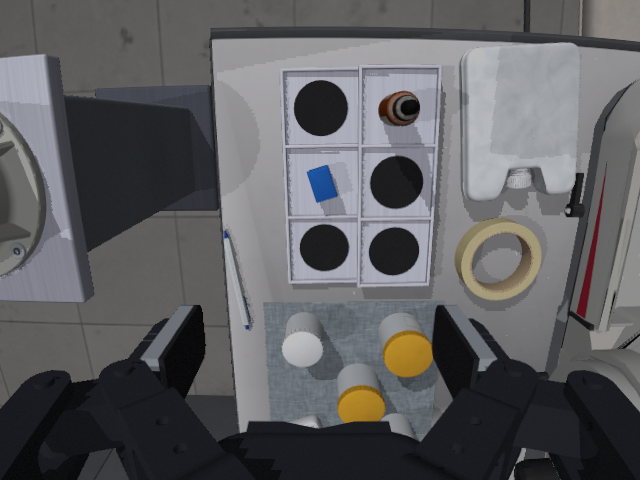

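View pics/w1.png

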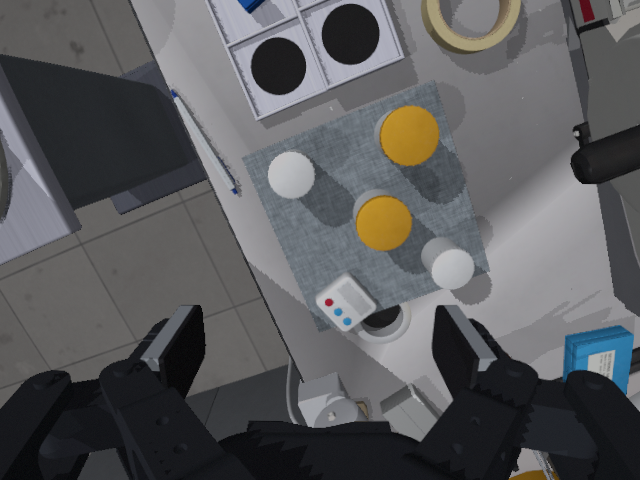

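w0 shows the rack discs at l3 (321,108), l1 (325,247), u2 (397,182) and u1 (394,251), and the rack's outer corners near (284,71), (441,66), (290,283) and (429,286). In w1 the caps are LB (409,136), LA (384,222), SB (291,175) and SA (453,269), with the timer at (346,302). I'll fit the rack pose and the jars from these.

```bash
python3 - <<'E'
from h import *
from scipy.optimize import least_squares
L=lambda i:(lambda z:(z["K"],z["d"],z["T"]))(np.load(f"w{i}.npz"))
P0,P1=L(0),L(1)
bays=dict(l3=(-.043,.084,.005),l1=(-.043,-.084,.005),u2=(.043,0,.02),u1=(.043,-.084,.02))
# local refinement: dark disc / cap blobs centroid
def blob(i,uv,lo,hi,r=45):
    im=cv2.imread(f"pics/w{i}.png"); hsv=cv2.cvtColor(im,cv2.COLOR_BGR2HSV)
    m=cv2.inRange(hsv,lo,hi); n,lab,st,c=cv2.connectedComponentsWithStats(m)
    k=lab[uv[1],uv[0]]; return c[k].round(1),st[k][2:].tolist()
pts={}
for k,uv in dict(l3=(321,108),l1=(325,247),u2=(397,182),u1=(394,251)).items():
    pts[k],s=blob(0,uv,(0,0,0),(180,255,60)); print(k,pts[k],s)
obj=[bays[k] for k in pts]; uv=[pts[k] for k in pts]
def fit(obj,uv):
    obj=np.array(obj,float);uv=np.array(uv)
    def T(p):
        c,s=np.cos(p[2]),np.sin(p[2]); return np.c_[p[0]+c*obj[:,0]-s*obj[:,1],p[1]+s*obj[:,0]+c*obj[:,1],obj[:,2]]
    r=least_squares(lambda p:(proj("",T(p),P0)-uv).ravel(),[.52,0,0]); return r.x.round(4),r.fun.round(1)
print("discs",fit(obj,uv))
print("corners",fit([(-.088,.128,.011),(.088,.128,.026),(-.088,-.128,.011),(.088,-.128,.026)],[(284,71),(441,66),(290,283),(429,286)]))
for k,uv,z,lo,hi in [("LB",(409,136),.064,(8,150,100),(25,255,255)),("LA",(384,222),.064,(8,150,100),(25,255,255)),("SB",(291,175),.057,(0,0,205),(180,40,255)),("SA",(453,269),.057,(0,0,205),(180,40,255))]:
    c,s=blob(1,uv,lo,hi); print(k,c,s,unproj("",c,z,P1).round(4),unproj("",uv,z,P1).round(4))
im=cv2.imread("pics/w0.png")[50:300,265:455]; cv2.imwrite("pics/w0c.png",cv2.resize(im,None,fx=2.4,fy=2.4))
print("timer",unproj("",(346,302),.02,P1), "case",unproj("",(321,184),.029,P0),"dropper", unproj("",(405,106),.122,P0))
E
```

```text
l3 [320.4 107.7] [54, 55, 2283]
l1 [323.7 247.2] [48, 46, 1738]
u2 [396.3 181.7] [52, 52, 2133]
u1 [393.5 250.9] [50, 47, 1829]
discs (array([0.5167, 0.0058, 0.0189]), array([ 0.2, -0.3, -0.7,  0.9,  0.1, -0.2,  0.4, -0.3]))
corners (array([0.5182, 0.0033, 0.0168]), array([-3.3, -1.9,  2.9, -0.2, -0.9,  1.9,  1.4,  1.2]))
LB [409.  135.3] [59, 60, 2774] [ 0.5776 -0.1965  0.064 ] [ 0.5774 -0.1971  0.064 ]
LA [383.3 222.5] [56, 56, 2394] [ 0.5238 -0.2736  0.064 ] [ 0.5247 -0.2733  0.064 ]
SB [319.5 239.5] [640, 480, 307200] [ 0.4524 -0.2686  0.057 ] [ 0.45   -0.1916  0.057 ]
SA [319.5 239.5] [640, 480, 307200] [ 0.4524 -0.2686  0.057 ] [ 0.5818 -0.3564  0.057 ]
timer [ 0.45012301 -0.36804392  0.02      ] case [0.47250056 0.00487974 0.029     ] dropper [0.54358382 0.08641298 0.122     ]
```

View pics/w0c.png

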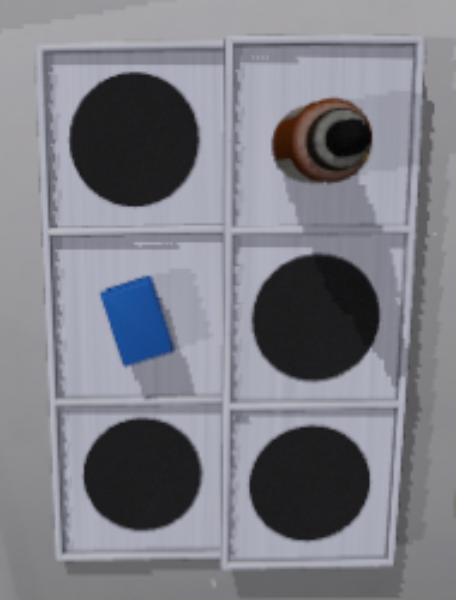

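```bash
cat >> h.py <<'E'
RX,RY,RA=.5167,.0058,.0185
def bay(x,y,z):
    c,s=np.cos(RA),np.sin(RA); return np.array([RX+c*x-s*y,RY+s*x+c*y,z])
BAY=dict(u1=bay(.043,-.084,.02),u2=bay(.043,0,.02),l1=bay(-.043,-.084,.005),l3=bay(-.043,.084,.005))
PY,QY=3.1,2.37
def pick(xy,h):
    o=[np.pi,0,PY]
    manip.movep([*xy,.2],o); manip.move_l([*xy,.002+h],v=.12); manip.gripper_close(); s=manip.sense()
    print("grip w",s["width"],"f",s["gripper_force"],"tcp",s["tcp_pos"].round(4)); 
    manip.move_l([*xy,.19]); s=manip.sense(); print("lifted w",s["width"],s["gripper_force"],s["time"])
def place(b,h):
    x,y,z=BAY[b]
    manip.movep([x,y,.19],[np.pi,0,QY]); manip.move_l([x,y,z+h+.012]); manip.sleep(.2)
    t=manip.move_l([x,y,z+h-.004],v=.03,contact_N=4); s=manip.sense()
    print("touch",t,"tcp",s["tcp_pos"].round(4),"expect z",z+h)
    manip.open(); manip.move_l([x,y,.2]); print(manip.sense()["time"])
E
python3 - <<'E'
from h import *
pick((.5776,-.195),.018)
cv2.imwrite("pics/p1.png",manip.read_camera("side")[200:440,220:460,::-1].repeat(2,0).repeat(2,1))
E
```

```text
grip w 0.6852897750854553 f 62.90376305580139 tcp [ 0.5779 -0.1951  0.0209]
lifted w 0.6871214619483579 64.24891233444214 8.8583
```

View pics/p1.png

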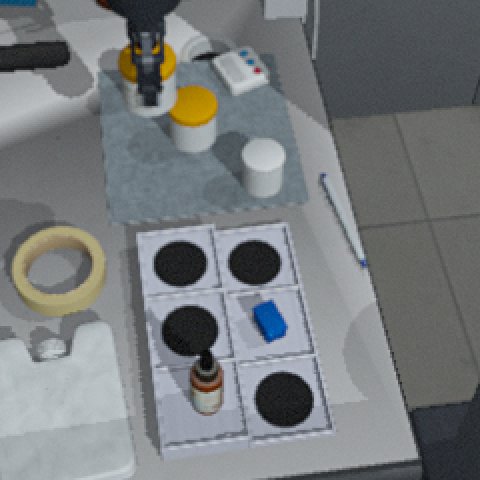

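The jar with the orange cap at crop (148,65) is held upright, and the width reads 58 mm, as it should. Next I place it.

```bash
python3 - <<'E'
from h import *
place("u2",.018)
pick((.524,-.272),.018)
cv2.imwrite("pics/p2.png",manip.read_camera("side")[200:440,220:460,::-1].repeat(2,0).repeat(2,1))
E
```

```text
touch True tcp [0.5599 0.0066 0.0389] expect z 0.038
13.2333
grip w 0.6883137019035984 f 62.74547338485718 tcp [ 0.5243 -0.2722  0.0209]
lifted w 0.6885083106356635 64.28725719451904 17.6583
```

View pics/p2.png

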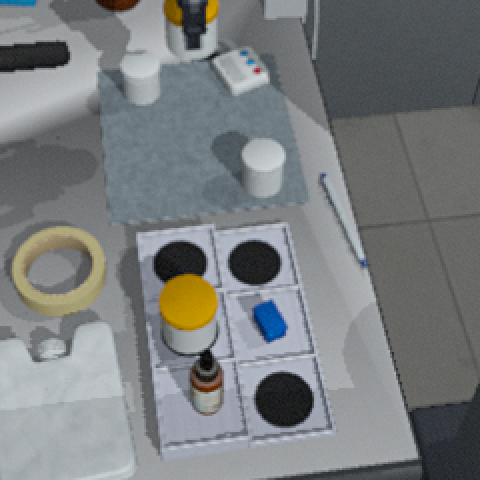

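The first jar stands upright in u2 (crop 189,320), centred over its disc, and the dropper and blade case have not moved. The second large jar is held. I'll carry on.

```bash
python3 - <<'E'
from h import *
place("u1",.018)
pick((.4503,-.1905),.020)
place("l3",.020)
pick((.582,-.355),.020)
cv2.imwrite("pics/p3.png",manip.read_camera("side")[200:440,220:460,::-1].repeat(2,0).repeat(2,1))
E
```

```text
touch True tcp [ 0.5614 -0.0773  0.0389] expect z 0.038
22.0333
grip w 0.5666216643872729 f 60.322980880737305 tcp [ 0.4505 -0.1906  0.0226]
lifted w 0.5674740114263803 61.701500415802 26.3167
touch True tcp [0.4723 0.089  0.0256] expect z 0.025
31.0917
grip w 0.5664454235952003 f 60.92271566390991 tcp [ 0.5823 -0.3552  0.0228]
lifted w 0.5636399623408498 61.695871353149414 36.1083
```

View pics/p3.png

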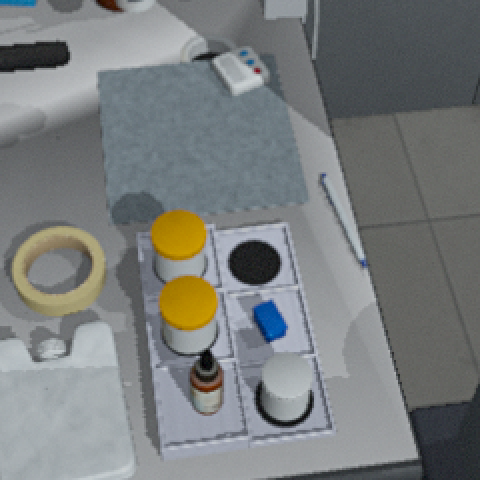

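Both large jars (179,245 and 189,315) and the first small jar (286,388) stand upright in their bays. The last jar is held.

```bash
python3 - <<'E'
from h import *
place("l1",.020)
manip.movep([.40,-.20,.33],[np.pi,0,1.2]); manip.sleep(.3)
cv2.imwrite("pics/p4.png",manip.read_camera("side")[200:440,220:460,::-1].repeat(2,0).repeat(2,1))
manip.movep([.47,.0,.33],[np.pi,0,1.57]); manip.sleep(.3)
cv2.imwrite("pics/w4.png",manip.read_camera("wrist")[:,:,::-1]); print(manip.sense()["time"])
E
```

```text
touch True tcp [ 0.4755 -0.079   0.0257] expect z 0.025
40.85
43.25
```

View pics/p4.png

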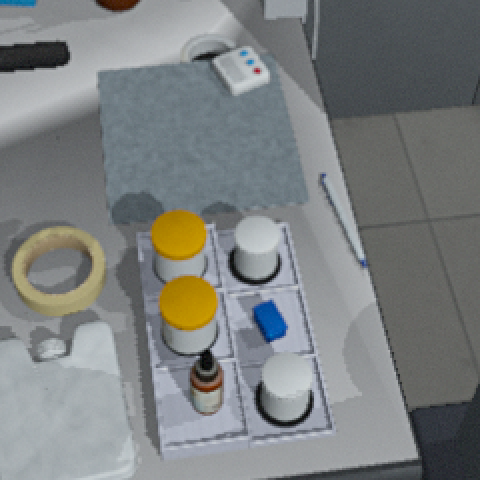

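View pics/w4.png

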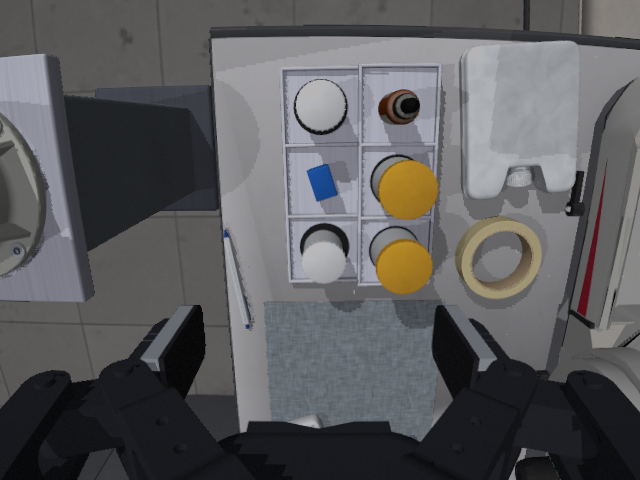

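All four jars stand upright in their bays. In w4 the dropper (400,107) and blade case (321,184) sit where they started, and in p4 the timer (242,70) has not moved.

```bash
python3 -c "
from bench import manip
print(manip.sign_off())"
```

```text
the job is handed in; nothing more can be done
None
```

The job is handed in: both large jars stand upright on the upper step and both small jars on the lower step, and the timer, dropper bottle and blade case were left where they were, at about 43 s on the robot's clock.

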